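# Clear the weighing bench

## Task

Clear the weighing bench by putting each kind where it belongs: the two steel knobbed weights into the wooden weight box, the larger one in the larger bay and the smaller one in the smaller bay; both black rubber stoppers into the rectangular metal pan; and the amber jar into the round white dish, set down gently, not dropped. Everything ends standing upright on the floor of its place, just as it stood on the bench, and the glass beaker and the metal clamp that stand among the things stay where they are.

Things in the scene. Friction and masses are not known exactly. Their poses are not given: they have to be found in the camera images.
- weight_large: The larger steel balance weight, standing: cylinder 38 mm in diameter and 46 mm high, then a neck and a knob 25 mm in diameter whose top is at 64 mm. About 0.45 kg. Origin: centre of the underside; z up.
- weight_small: The smaller steel balance weight, standing: cylinder 28 mm in diameter and 38 mm high, then a neck and a knob 18 mm in diameter whose top is at 54 mm. About 0.2 kg. Origin: centre of the underside; z up.
- stopper_large: The larger black rubber stopper, standing on its narrow end: 33 mm in diameter at the bottom, 40 mm at the top, 40 mm high, about 50 g. Origin: centre of the underside; z up.
- stopper_small: The smaller black rubber stopper, standing on its narrow end: 26 mm in diameter at the bottom, 32 mm at the top, 36 mm high, about 30 g. Origin: centre of the underside; z up.
- jar: Amber glass jar with a black cap and a paper label, closed, standing: 46 mm in diameter, 64 mm high, about 0.12 kg. Origin: centre of the underside; z up.
- weight_box: Shallow open wooden box, fixed, 76 mm (its x) by 140 mm (its y), walls 6 mm thick and 14 mm high, inner floor at 4 mm. A divider splits it into a larger bay on its -y side (64 by 72 mm inside, centred at x 0, y -28 mm) and a smaller bay on its +y side (64 by 50 mm inside, centred at x 0, y +39 mm). Origin: centre of the underside of the whole box; z up.
- pan: Shallow rectangular metal pan, fixed, 95 mm (its x) by 150 mm (its y), undivided, walls 3 mm thick and 11 mm high, inner floor at 3 mm. It takes both stoppers side by side along its y. Origin: centre of the underside; z up.
- dish: Round white porcelain dish, fixed, 90 mm in diameter, 14 mm high, flat inner floor about 78 mm in diameter at 5 mm. Origin: centre of the underside; z up.
- beaker: Empty clear glass beaker, 56 mm in diameter, 72 mm high, standing among the things; not to be moved. Origin: centre of the underside; z up.
- clamp: Small aluminium boss-head clamp with a steel thumbscrew, lying among the things, 75 mm long (its x), 34 mm wide, 30 mm high; not to be moved. Origin: centre of the underside; z up.

How it is judged:
By the outcome, as a careful person would: the job done as asked, in the order asked, and still so for the second after the job is handed in, with the robot touching nothing.
It also fails if it takes over 125 s, if anything falls off the work surface, if the arm or the gripper's body presses on something with over 40 N, if the wrist force passes 120 N, or if a joint passes its speed limit or range.

## Robot

A 6-joint arm with a two-finger parallel gripper is mounted at the origin on the work surface. World frame = base frame: x ahead of the robot, y to its left, z up, the work surface at z = 0. Lengths are in m, angles in rad, forces in N, time in s.
With the tool pointing down it reaches from about 0.375 to 0.975 m from the base axis. Payload 3.8 kg.
Tool frame: the origin (TCP) lies at the very end of the fingers, on their centre line; the grasp point (between the pads) lies 19 mm behind it; z points along the fingers, y is the direction in which the jaws open and shut (so a half turn about z gives the same grasp; the last joint's range is limited). The gripper opens to 85 mm and grips with 20 to 120 N. Pads are 22 mm wide; open, the fingers measure 114 mm over their backs; the gripper's body (76 mm by 85 mm) begins 54 mm behind the grasp point. The pads swing forward as they close: fully open they stand 13 mm farther back than shut.
Start: joints at [-1.268, 0.264, 1.604, -0, 1.274, -0.037], TCP at [0.225, -0.636, 0.231] pointing down, gripper open.
Joint ranges: [-2.63, 2.63], [-0.94, 2.18], [0.31, 2.57], [-1.31, 4.45], [0, 2.66], [-2.55, 2.55]. Speed limits (rad/s): [2.57, 2.57, 3.14, 3.14, 3.14, 3.14].

## Interface

Orientations are given as a rotation vector (axis times angle).
In Python, from workcell import read_state, read_camera, camera_info, finish_job gives the robot as it stands. The module is installed in compiled form; this text tells all that it offers.
- The arm moves only by the tool play_rows, never from a script. Its argument "motion" is a list of rows, each a list of 5 numbers: the shift along the tool's x, y, z in units of 1000 mm (1.0 is 1000 mm), then the turn about the tool's z in units of 2 pi rad (1.0 is 2 pi rad), then the finger opening in mm, from 0 to 85.4. A call has 1 to 5 rows; each row shifts and turns the commanded pose from where the row before left it, along the tool's axes as they then stand; what a row does not reach is not made up. A row lasts 1/8 s, in which the tool goes at most 62.5 mm and 10.7 degrees, less where a joint would pass 70% of its speed; a pose out of reach is approached as far as the arm can. A call with a number of a shift or a turn outside -1 to 1 is refused whole. A call with a gripper value outside its range is refused whole. The fingers move at their own pace and stop on an object; "squeeze" is the grip in N (left out, the last holds). Time passes only in rows, so rows that do not move let the fingers close. It gives the time, the measured TCP pose, the force and the opening at its end, in the units of the state.
- read_state(): the state, without advancing time (a new reading comes with each control period).
- read_camera(name): name is "scene" or "top"; returns the picture (420x560x3 uint8, red, green, blue); there is no depth.
- camera_info(name): a dict with "intrinsics" (3x3 intrinsics, pixels), "pose" (4x4, takes a point from camera to world coordinates). Camera axes: x right, y down, z forward; pixel columns grow to the right and rows downward; lengths in m; the calibration is good to about 2 mm. A picture is of the moment at which its call begins. camera_info takes no time and is no camera call.
- finish_job(): hands the job in, once; it reports no verdict.
The state is a dict: "time": time; "q": joint angles; "joint_vel": joint speeds; "joint_torque": joint torques, N m; "tool_pos": TCP position; "tcp_rot": TCP orientation; "wrist_force": force on the tool from outside, world axes, zero at the start; "torque": the same for the moment, N m; "width": opening from 0.0 (shut) to 1.0 (fully open).
Only numpy, scipy, OpenCV 4.12 (cv2) and the standard library are available. Lean on these libraries where they do the work, as an engineer would, in place of code of your own. Each camera call takes 0.05 s, during which the arm holds its last target. There are 200 camera calls.

## Working session

There is one attempt and no reset: what is moved stays moved. The work goes in short steps, Python scripts to look and compute and a tool call to move; the robot and the scene stay as the last step left them, time stands still between calls to the robot, and variables do not carry over. Pictures are saved under pics/ and viewed, about 12 in all and at most 16, crops included, and the job is handed in when it is done.

Besides the shell and the picture viewer there is one more tool, called after "Emit:" as name([rows], argument=value, ...), one row to a line, values as JSON. play_rows: Moves the arm, as the interface text tells. Shifts and turns lie within -1 to 1; 1 stands for 1000 mm of shift or 2 pi rad of turn. Its arguments: {"type":"object","properties":{"motion":{"type":"array","items":{"type":"array","items":{"type":"number"}}},"squeeze":{"type":"number"}},"required":["motion"]}

```bash
mkdir -p pics; python3 - <<'E'
from workcell import *
import cv2,numpy as np
for n in("scene","top"):
    im=read_camera(n); cv2.imwrite(f"pics/{n}0.png",im[:,:,::-1]); i=camera_info(n); print(n,np.round(i["intrinsics"],1).tolist(),np.round(i["pose"],4).tolist())
print(read_state())
E
```

```text
scene [[382.6, 0.0, 272.3], [0.0, 382.6, 211.3], [0.0, 0.0, 1.0]] [[0.2092, 0.6869, -0.696, 1.0206], [0.9778, -0.154, 0.1418, -0.1135], [-0.0098, -0.7103, -0.7038, 0.5723], [0.0, 0.0, 0.0, 1.0]]
top [[450.9, 0.0, 276.2], [0.0, 450.9, 211.8], [0.0, 0.0, 1.0]] [[0.0059, -0.9967, 0.0805, 0.4037], [-0.9999, -0.0065, -0.0078, 0.0057], [0.0083, -0.0804, -0.9967, 1.1478], [0.0, 0.0, 0.0, 1.0]]
{'time': 0.1, 'q': array([-1.26789521e+00,  2.64722426e-01,  1.60523341e+00,  1.63281911e-05,
        1.27367251e+00, -3.69280980e-02]), 'joint_vel': array([-0.00089789, -0.00287191, -0.00148539,  0.00116891, -0.00085643,
       -0.00032687]), 'joint_torque': array([ 9.98546875e-05, -5.16707790e+01, -3.68590343e+01, -6.10171446e-05,
        6.25650355e-03, -6.33605987e-05]), 'tool_pos': array([ 0.22478717, -0.63578404,  0.23005861]), 'tcp_rot': array([-3.09436178e+00, -5.30888653e-01,  3.99436728e-04]), 'wrist_force': array([-0.16977256,  0.07763045, -0.10298553]), 'torque': array([-0.00881091,  0.0497051 ,  0.01655902]), 'width': 0.9984611219992469}
```

View pics/top0.png

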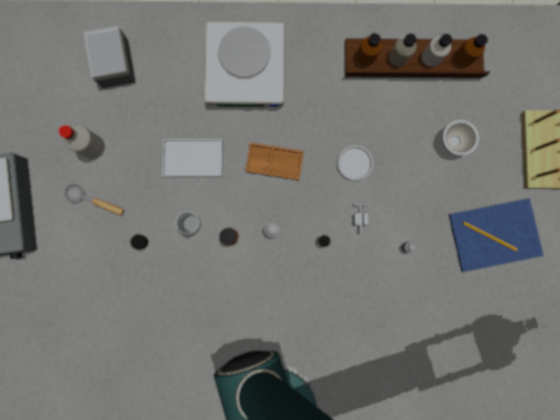

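View pics/scene0.png

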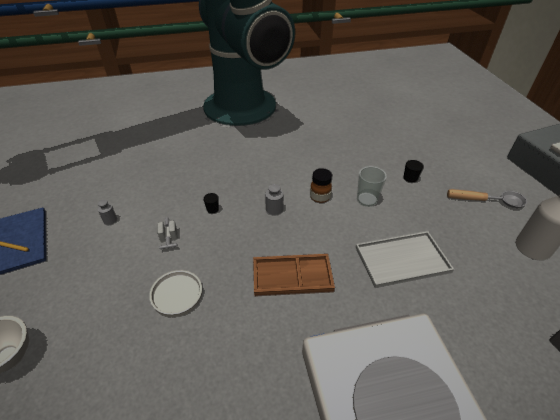

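```bash
python3 - <<'E'
import cv2
for n,(x0,x1,y0,y1) in dict(top=(125,425,130,260),scene=(90,460,155,320)).items():
    im=cv2.imread(f"pics/{n}0.png")[y0:y1,x0:x1]; s=2.6 if n=="top" else 2.1
    im=cv2.resize(im,None,fx=s,fy=s,interpolation=cv2.INTER_CUBIC)
    for v in range(x0//20*20+20,x1,20): cv2.putText(im,str(v),(int((v-x0)*s)-8,8),0,.3,(0,255,255)); cv2.line(im,(int((v-x0+.5)*s),10),(int((v-x0+.5)*s),16),(0,255,255))
    for v in range(y0//20*20+20,y1,20): cv2.putText(im,str(v),(0,int((v-y0+.5)*s)+3),0,.3,(0,255,255)); cv2.line(im,(20,int((v-y0+.5)*s)),(26,int((v-y0+.5)*s)),(0,255,255))
    cv2.imwrite(f"pics/{n}_c.png",im)
E
```

```text
(no output)
```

View pics/top_c.png

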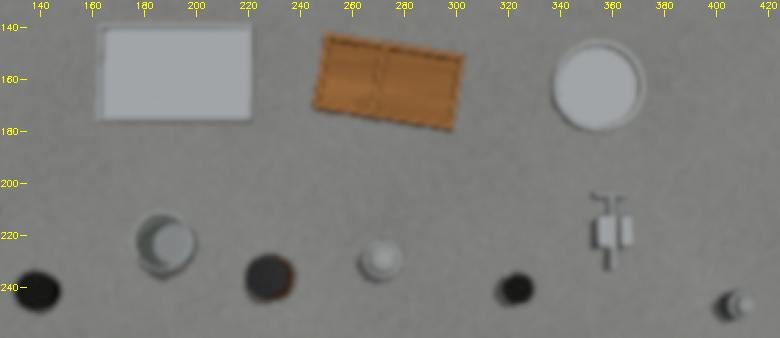

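View pics/scene_c.png

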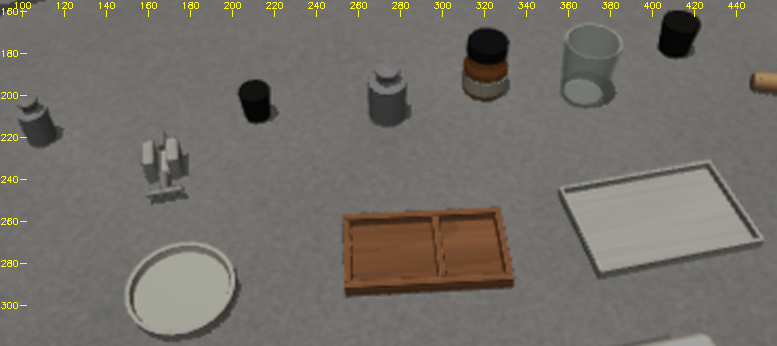

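```bash
cat >h.py <<'E'
import cv2,numpy as np
from workcell import camera_info
C={n:camera_info(n) for n in("top","scene")}
def ray(n,p):
    K,T=np.array(C[n]["intrinsics"]),np.array(C[n]["pose"])
    return T[:3,3],T[:3,:3]@np.linalg.solve(K,[p[0],p[1],1])
def plane(n,p,z):
    o,d=ray(n,p); return (o+d*(z-o[2])/d[2])[:2]
def tri(a,b):
    P=[np.array(C[n]["intrinsics"])@np.linalg.inv(C[n]["pose"])[:3] for n in("top","scene")]
    X=cv2.triangulatePoints(*P,np.array(a,float).reshape(2,1),np.array(b,float).reshape(2,1))[:,0]; X=X[:3]/X[3]
    e=[np.linalg.norm((q:=p@np.r_[X,1])[:2]/q[2]-u) for p,u in zip(P,(a,b))]
    return np.round(X,4),np.round(e,1)
def blobs(im,m,roi,lo=40):
    x0,x1,y0,y1=roi; k=np.zeros_like(m); k[y0:y1,x0:x1]=m[y0:y1,x0:x1]
    return [c for c in cv2.findContours(k,0,1)[0] if cv2.contourArea(c)>lo]
E
python3 - <<'E'
from h import *
P=dict(wL=((272.7,229.2),(274.3,188.8),.064),wS=((410.8,246.9),(103.3,203.1),.054),sL=((139.6,241.5),(414.3,164),.04),sS=((323.8,241.2),(211,196.4),.036),jar=((228.5,236.5),(322.4,172.6),.064))
for k,(a,b,z) in P.items(): print(k,*tri(a,b),plane("top",a,z).round(4),plane("scene",b,z).round(4))
T=cv2.imread("pics/top0.png");S=cv2.imread("pics/scene0.png")
rois=dict(top=(120,430,130,262),scene=(90,460,150,320))
for n,im in(("top",T),("scene",S)):
    h=cv2.cvtColor(im,cv2.COLOR_BGR2HSV);H,s,v=cv2.split(h)
    for nm,m in(("dark",v<48),("wood",(s>110)&(H<20)),("bright",v>(140 if n=="top" else 125))):
        for c in blobs(im,(m*255).astype(np.uint8),rois[n]):
            (x,y),(w,hh),a=cv2.minAreaRect(c); z=dict(dark=.04,wood=.014,bright=.012)[nm]
            print(n,nm,(round(x,1),round(y,1)),(round(w,1),round(hh,1)),round(a,1),plane(n,(x,y),z).round(4), plane(n,cv2.boxPoints(cv2.minAreaRect(c))[0],z).round(3) , [plane(n,p,z).round(3).tolist() for p in cv2.boxPoints(cv2.minAreaRect(c))] if nm!="dark" else "")
# places: pan & box corners from top/scene picks
box_t=[(252,143),(303,151),(298.5,180),(245.5,171.5)]
box_s=[(90+x/2.1,155+y/2.1) for x,y in((513,281),(346,289),(344,214),(499,209))]
pan_s=[(90+x/2.1,155+y/2.1) for x,y in((710,162),(763,239),(601,273),(560,189))]
for p in box_s: print("box s",plane("scene",p,.014).round(4))
for p in box_t: print("box t",plane("top",p,.014).round(4))
for p in pan_s: print("pan s",plane("scene",p,.011).round(4))
for p in ((162.5,138.5),(222,138.5),(222,176.5),(162.5,176.5)): print("pan t",plane("top",p,.011).round(4))
print("dish t",plane("top",(355.3,162.7),.014),"s",plane("scene",(90+181/2.1,155+286/2.1),.014), tri((355.3,162.7),(90+181/2.1,155+286/2.1)))
print("box tri",tri(np.mean(box_t,0),np.mean(box_s,0)),"pan",tri((192.2,157.5),np.mean(pan_s,0)))
print("clamp",plane("top",(360,218),.015),"beaker",plane("top",(188.5,223),.06))
E
```

```text
wL [0.4498 0.0063 0.0585] [0.4 0.7] [0.4493 0.0054] [0.4561 0.0063]
wS [ 0.409  -0.3312  0.0511] [0.2 0.4] [ 0.4089 -0.3297] [ 0.4123 -0.3307]
sL [0.4191 0.3316 0.0427] [0.8 1.2] [0.4182 0.3307] [0.4164 0.3365]
sS [ 0.4217 -0.1205  0.0381] [0. 0.] [ 0.4217 -0.1207] [ 0.4193 -0.1205]
jar [0.4315 0.1123 0.0672] [0.6 0.9] [0.4312 0.1113] [0.4281 0.1157]
top dark (323.0, 240.5) (9.0, 10.0) 90.0 [ 0.4234 -0.1183] [ 0.434 -0.106] 
top dark (139.0, 242.0) (15.2, 13.4) 26.6 [0.417  0.3321] [0.411 0.356] 
top dark (228.0, 236.5) (13.0, 14.0) 90.0 [0.4318 0.1148] [0.448 0.132] 
top wood (274.2, 161.0) (53.5, 29.0) 9.0 [0.6251 0.0027] [0.599 0.075] [[0.599, 0.075], [0.672, 0.065], [0.652, -0.07], [0.578, -0.059]]
top bright (358.5, 218.5) (11.0, 5.0) 90.0 [ 0.4799 -0.2114] [ 0.494 -0.205] [[0.494, -0.205], [0.494, -0.218], [0.466, -0.218], [0.466, -0.205]]
top bright (285.5, 166.5) (27.6, 9.2) 6.0 [ 0.6115 -0.0262] [0.603 0.01 ] [[0.603, 0.01], [0.627, 0.008], [0.62, -0.062], [0.596, -0.06]]
top bright (259.5, 165.0) (12.0, 21.0) 90.0 [0.6149 0.04  ] [0.63  0.067] [[0.63, 0.067], [0.631, 0.013]
[... 1847 characters left out ...]
8, 0.414], [0.506, 0.403], [0.502, 0.384]]
box s [0.6768 0.0634]
box s [ 0.6549 -0.0715]
box s [ 0.5783 -0.0595]
box s [0.6025 0.0755]
box t [0.6712 0.0596]
box t [ 0.6515 -0.0707]
box t [ 0.5767 -0.0593]
box t [0.5976 0.0754]
pan s [0.5894 0.2863]
pan s [0.6806 0.2868]
pan s [0.6832 0.1379]
pan s [0.5901 0.1377]
pan t [0.6818 0.2887]
pan t [0.683  0.1367]
pan t [0.5848 0.1351]
pan t [0.5837 0.2861]
dish t [ 0.62227321 -0.20407552] s [ 0.62296337 -0.2027915 ] (array([ 0.6224, -0.2036,  0.0134]), array([0.2, 0.4]))
box tri (array([0.6254, 0.0019, 0.0083]), array([0.3, 0.5])) pan (array([0.6344, 0.2132, 0.006 ]), array([0.2, 0.4]))
clamp [ 0.48101268 -0.21459811] beaker [0.46318367 0.20851798]
```

Emit:
play_rows([
  [0,0,0,-0.028,85],
  [0,0,0,-0.028,85],
  [0,0,0,-0.028,85],
  [0,0,0,-0.028,85],
  [0,0,0,-0.028,85],
], squeeze=60)

```text
time: 0.72
tool_pos: [0.2248, -0.636, 0.2304]
tcp_rot: [-2.569, -1.806, -0.001]
wrist_force: [-0.2, -0.2, -0.3]
width: 0.992
```

Emit:
play_rows([
  [0,0,0,-0.028,85],
  [0,0,0,-0.028,85],
  [0,0,0,0,85],
])

```text
time: 1.1
tool_pos: [0.2249, -0.636, 0.2306]
tcp_rot: [-2.222, -2.219, -0.001]
wrist_force: [0.7, 0.6, 0.4]
width: 0.991
```

Emit:
play_rows([
  [0.05,0.02,0,0,85],
  [0.055,0.02,0,0,85],
  [0.055,0.02,0,0,85],
  [0.055,0.02,0,0,85],
  [0.055,0.02,0,0,85],
])

```text
time: 1.72
tool_pos: [0.3251, -0.3645, 0.2312]
tcp_rot: [2.226, 2.217, 0.0]
wrist_force: [0.7, 0.1, -0.3]
width: 0.994
```

Emit:
play_rows([
  [0.055,0.02,0,0,85],
  [0.055,0.02,0,0,85],
  [0.055,0.02,0,0,85],
  [0.055,0.02,0,0,85],
  [0.055,0.02,0,0,85],
])

```text
time: 2.35
tool_pos: [0.425, -0.0895, 0.2315]
tcp_rot: [2.225, 2.217, 0.001]
wrist_force: [0.5, -0.7, -0.3]
width: 0.994
```

Emit:
play_rows([
  [0.055,0.02,0,0,85],
  [0.042,0.005,0.04,0,85],
  [0,0,0.05,0,85],
  [0,0,0.02,0,85],
  [0,0,0,0,85],
])

```text
time: 2.98
tool_pos: [0.4475, 0.006, 0.1192]
tcp_rot: [-2.221, -2.217, 0.005]
wrist_force: [0.8, 0.5, 1.1]
width: 0.999
```

Emit:
play_rows([
  [0,0.003,0.04,0,85],
  [0,0,0.04,0,85],
  [0,0,0.022,0,85],
  [0,0,0,0,85],
  [0,0,0,0,85],
])

```text
time: 3.6
tool_pos: [0.4544, 0.0055, 0.021]
tcp_rot: [2.221, 2.219, 0.003]
wrist_force: [0.3, -0.4, 0.7]
width: 0.994
```

```bash
python3 - <<'E'
from workcell import *
import cv2,numpy as np
a=read_camera("top")[180:310,200:340,::-1]; b=read_camera("scene")[130:260,200:340,::-1]
cv2.imwrite("pics/g1.png",cv2.resize(np.hstack([a,b]),None,fx=2.8,fy=2.8,interpolation=2)); s=read_state(); print(s["tool_pos"],s["wrist_force"],s["q"])
E
```

```text
[0.45458003 0.00555195 0.02120892] [ 0.64279399 -0.63911611  0.13806369] [-4.26081042e-02  8.79040789e-02  2.24738259e+00  3.93798004e-05
  8.02553957e-01 -4.24658361e-02]
```

View pics/g1.png

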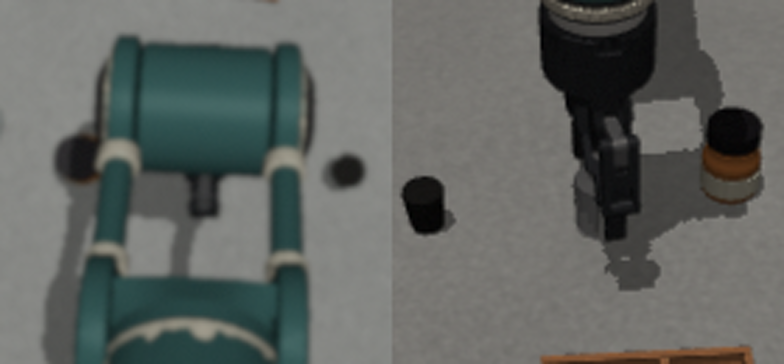

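```bash
python3 - <<'E'
from h import *
T=np.linalg.inv(C["scene"]["pose"]);K=np.array(C["scene"]["intrinsics"])
for X in((.4544,.0055,0),(.4544,.0055,.046),(.5,.0055,.03),(.45,.0055,0)):
    p=K@(T@np.r_[X,1])[:3]; p=p[:2]/p[2]; print(X,p.round(1),((p-[200,130])*2.8+[392,0]).round())
E
```

```text
(0.4544, 0.0055, 0) [273.9 211. ] [599. 227.]
(0.4544, 0.0055, 0.046) [273.8 195. ] [599. 182.]
(0.5, 0.0055, 0.03) [278.7 216. ] [612. 241.]
(0.45, 0.0055, 0) [273.5 209.5] [598. 223.]
```

Emit:
play_rows([
  [0,-0.002,0.011,0,85],
  [0,0,0,0,85],
  [0,0,0,0,30],
  [0,0,0,0,30],
  [0,0,0,0,30],
])

```text
time: 4.32
tool_pos: [0.4501, 0.0057, 0.0086]
tcp_rot: [-2.22, -2.221, 0.002]
wrist_force: [-3.1, -0.6, 1.7]
width: 0.428
```

Emit:
play_rows([
  [0,0,0,0,30],
  [0,0,0,0,30],
  [0,0,0,0,30],
  [0,0,0,0,30],
])

```text
time: 4.82
tool_pos: [0.4501, 0.0057, 0.0086]
tcp_rot: [-2.22, -2.221, 0.001]
wrist_force: [-4.0, -0.4, 5.0]
width: 0.43
```

Emit:
play_rows([
  [0,0,-0.03,0,30],
  [0,0,-0.035,0,30],
  [0,0,-0.035,0,30],
  [-0.008,0.04,0,0,30],
  [-0.008,0.043,0,0,30],
])

```text
time: 5.45
tool_pos: [0.5337, -0.0103, 0.1081]
tcp_rot: [-2.22, -2.222, 0.0]
wrist_force: [0.2, 0.2, -4.1]
width: 0.425
```

Emit:
play_rows([
  [-0.008,0.044,0,0,30],
  [-0.008,0.044,0,0,30],
  [0,0,0,0,30],
  [0,0,0,0,30],
])

```text
time: 5.95
tool_pos: [0.6199, -0.0261, 0.1063]
tcp_rot: [-2.219, -2.219, 0.004]
wrist_force: [-0.2, 0.0, -5.7]
width: 0.429
```

Emit:
play_rows([
  [0,0.001,0.04,0,30],
  [0,0,0.035,0,30],
  [0,0,0.01,0,30],
  [0,0,0,0,30],
  [0,0,0,0,30],
])

```text
time: 6.58
tool_pos: [0.6241, -0.0262, 0.0252]
tcp_rot: [2.219, 2.22, 0.003]
wrist_force: [-0.7, 0.0, -4.1]
width: 0.425
```

Emit:
play_rows([
  [0,-0.002,0.006,0,30],
  [0,0,0.003,0,30],
  [0,0,0.002,0,30],
  [0,0,0,0,30],
  [0,0,0,0,30],
])

```text
time: 7.2
tool_pos: [0.6206, -0.0262, 0.0127]
tcp_rot: [-2.221, -2.222, 0.0]
wrist_force: [-2.7, -0.3, 1.0]
width: 0.427
```

Emit:
play_rows([
  [0,0,0,0,50],
  [0,0,0,0,60],
  [0,0,0,0,60],
  [0,0,-0.03,0,60],
  [0,0,-0.04,0,60],
])

```text
time: 7.82
tool_pos: [0.6195, -0.0261, 0.0816]
tcp_rot: [-2.219, -2.22, 0.003]
wrist_force: [1.8, 0.6, 0.5]
width: 0.703
```

Emit:
play_rows([
  [0,0,-0.05,0,85],
  [-0.055,-0.038,0,0,85],
  [-0.055,-0.038,0,0,85],
  [-0.055,-0.038,0,0,85],
  [-0.055,-0.038,0,0,85],
])

```text
time: 8.45
tool_pos: [0.4778, -0.2335, 0.1328]
tcp_rot: [2.219, 2.222, 0.001]
wrist_force: [1.3, -0.2, -1.0]
width: 0.994
```

Emit:
play_rows([
  [-0.055,-0.038,0,0,85],
  [-0.03,-0.018,0,0,85],
  [0,0,0,0,85],
  [0,0,0,0,85],
])

```text
time: 8.95
tool_pos: [0.4255, -0.3131, 0.1324]
tcp_rot: [2.221, 2.221, 0.001]
wrist_force: [-0.3, 0.5, -0.4]
width: 0.993
```

```bash
python3 - <<'E'
from workcell import *
import cv2,numpy as np
b=read_camera("scene")[150:330,80:360,::-1]
cv2.imwrite("pics/g2.png",cv2.resize(b,None,fx=2.5,fy=2.5,interpolation=2)); s=read_state(); print(s["tool_pos"],s["wrist_force"],s["q"])
E
```

```text
[ 0.42568636 -0.31271526  0.13231011] [ 0.89786845  0.50839131 -0.36910282] [-6.81042881e-01  7.20877599e-02  2.01852858e+00  5.30237768e-04
  1.05092457e+00 -6.82360987e-01]
```

View pics/g2.png

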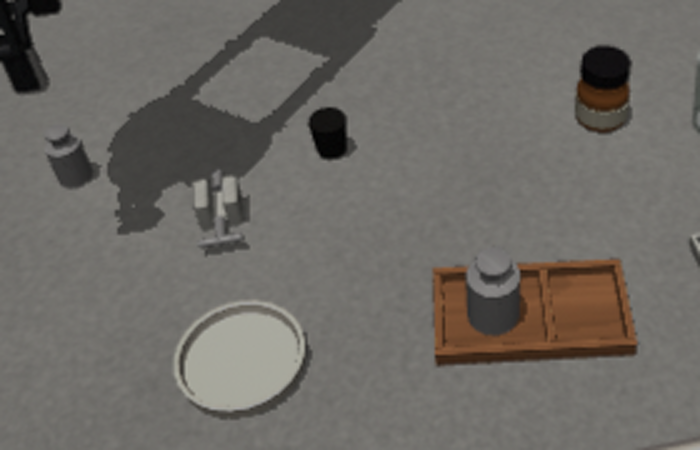

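Emit:
play_rows([
  [-0.018,-0.015,0.03,0,85],
  [0,0,0.04,0,85],
  [0,0,0.03,0,85],
  [0,0,0,0,85],
  [0,0,0,0,85],
])

```text
time: 9.62
tool_pos: [0.4114, -0.3312, 0.0332]
tcp_rot: [2.218, 2.223, 0.0]
wrist_force: [1.0, 0.3, 0.1]
width: 0.997
```

Emit:
play_rows([
  [0,-0.001,0.012,0,85],
  [0,0,0.01,0,85],
  [0,0,0,0,85],
  [0,0,0,0,20],
  [0,0,0,0,20],
])

```text
time: 10.25
tool_pos: [0.4094, -0.3317, 0.0106]
tcp_rot: [2.221, 2.221, 0.0]
wrist_force: [0.7, 0.0, 0.1]
width: 0.597
```

Emit:
play_rows([
  [0,0,0,0,20],
  [0,0,0,0,20],
  [0,0,0,0,20],
  [0,0,0,0,20],
  [0,0,0,0,20],
])

```text
time: 10.88
tool_pos: [0.4094, -0.3317, 0.0108]
tcp_rot: [2.22, 2.222, -0.0]
wrist_force: [-1.4, -0.0, 5.4]
width: 0.305
```

Emit:
play_rows([
  [0,0,-0.03,0,20],
  [0,0,-0.04,0,20],
  [0,0,-0.04,0,20],
  [0.04,0.02,0,0,20],
  [0.048,0.029,0,0,20],
])

```text
time: 11.5
tool_pos: [0.4582, -0.2431, 0.1204]
tcp_rot: [2.224, 2.218, 0.001]
wrist_force: [-0.0, 0.3, -2.0]
width: 0.307
```

Emit:
play_rows([
  [0.048,0.029,0,0,20],
  [0.048,0.029,0,0,20],
  [0.048,0.029,0,0,20],
  [0.048,0.029,0,0,20],
  [0.048,0.029,0,0,20],
])

```text
time: 12.12
tool_pos: [0.6031, -0.0014, 0.1191]
tcp_rot: [-2.22, -2.221, 0.001]
wrist_force: [0.4, -0.1, -2.1]
width: 0.302
```

Emit:
play_rows([
  [0.043,0.027,0,0,20],
  [0,0,0,0,20],
  [0,0,0.04,0,20],
  [0,0,0.035,0,20],
  [0,0,0,0,20],
])

```text
time: 12.75
tool_pos: [0.6251, 0.0388, 0.0407]
tcp_rot: [-2.217, -2.216, 0.012]
wrist_force: [-0.6, 0.3, -1.9]
width: 0.305
```

Emit:
play_rows([
  [0,0.006,0.006,0,20],
  [0,0,0.01,0,20],
  [0,0,0,0,20],
  [0,0,0,0,20],
])

```text
time: 13.25
tool_pos: [0.6363, 0.0397, 0.0298]
tcp_rot: [2.221, 2.222, 0.001]
wrist_force: [-0.2, -0.1, -1.7]
width: 0.308
```

Emit:
play_rows([
  [0,-0.002,0.006,0,20],
  [0,0,0.004,0,20],
  [0,0,0.003,0,20],
  [0,0,0,0,20],
  [0,0,0,0,20],
])

```text
time: 13.88
tool_pos: [0.6341, 0.0397, 0.0163]
tcp_rot: [2.221, 2.222, 0.0]
wrist_force: [-0.6, 0.6, -2.5]
width: 0.31
```

Emit:
play_rows([
  [0,0,0.002,0,20],
  [0,0,0,0,20],
  [0,0,0,0,20],
])

```text
time: 14.25
tool_pos: [0.6345, 0.0397, 0.0148]
tcp_rot: [2.22, 2.222, 0.001]
wrist_force: [-0.4, -0.4, 3.0]
width: 0.305
```

Emit:
play_rows([
  [0,0,0,0,45],
  [0,0,0,0,52],
  [0,0,0,0,52],
  [0,0,-0.035,0,52],
  [0,0,-0.04,0,52],
])

```text
time: 14.88
tool_pos: [0.6328, 0.0397, 0.0887]
tcp_rot: [-2.219, -2.221, 0.003]
wrist_force: [0.3, 0.5, 0.2]
width: 0.61
```

Emit:
play_rows([
  [0,0,-0.045,0,85],
  [0.048,-0.034,0,0,85],
  [0.048,-0.034,0,0,85],
  [0.048,-0.034,0,0,85],
  [0.048,-0.034,0,0,85],
])

```text
time: 15.5
tool_pos: [0.4968, 0.2329, 0.1345]
tcp_rot: [2.221, 2.221, 0.001]
wrist_force: [0.9, 0.9, -0.2]
width: 0.993
```

Emit:
play_rows([
  [0.048,-0.034,0,0,85],
  [0.048,-0.034,0,0,85],
  [0.006,-0.01,0.02,0,85],
  [0,0,0.04,0,85],
  [0,0,0,0,85],
])

```text
time: 16.12
tool_pos: [0.4168, 0.3319, 0.0712]
tcp_rot: [-2.219, -2.222, 0.012]
wrist_force: [-0.4, 0.4, -1.1]
width: 0.999
```

```bash
python3 - <<'E'
from workcell import *
import cv2,numpy as np
b=read_camera("scene")[130:330,240:480,::-1]
cv2.imwrite("pics/g3.png",cv2.resize(b,None,fx=2.8,fy=2.8,interpolation=2)); s=read_state(); print(s["tool_pos"],s["wrist_force"],s["q"])
E
```

```text
[0.41849955 0.33272517 0.07311803] [ 0.10119246  0.40630675 -0.51499144] [ 6.25150690e-01  1.57215998e-01  2.04788996e+00 -5.55001720e-05
  9.40309084e-01  6.24452796e-01]
```

View pics/g3.png

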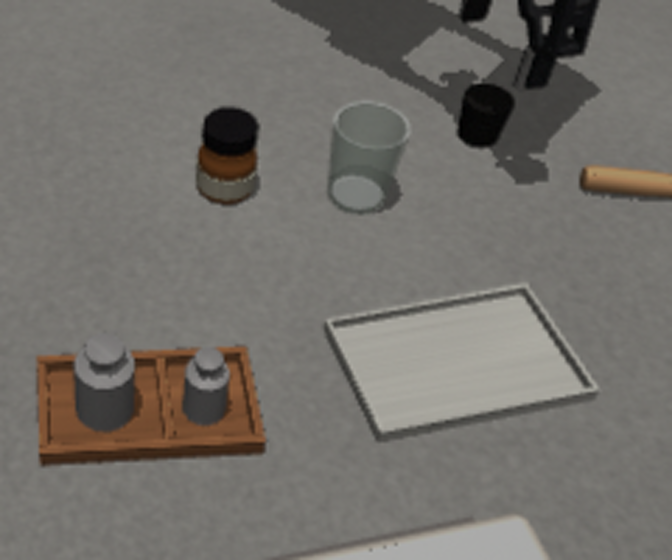

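Emit:
play_rows([
  [0,0,0.03,0,85],
  [0,0,0.02,0,85],
  [0,0,0.008,0,85],
  [0,0,0,0,85],
  [0,0,0,0,85],
], squeeze=30)

```text
time: 16.8
tool_pos: [0.421, 0.3342, 0.0177]
tcp_rot: [2.221, 2.221, 0.004]
wrist_force: [0.1, -0.5, -0.4]
width: 0.994
```

Emit:
play_rows([
  [0,-0.002,0.008,0,85],
  [0,0,0,0,85],
  [0,0,0,0,25],
  [0,0,0,0,25],
  [0,0,0,0,25],
])

```text
time: 17.42
tool_pos: [0.4179, 0.3338, 0.0086]
tcp_rot: [-2.221, -2.222, -0.0]
wrist_force: [-0.8, 0.6, 2.7]
width: 0.446
```

Emit:
play_rows([
  [0,0,0,0,25],
  [0,0,0,0,25],
  [0,0,0,0,25],
  [0,0,0,0,25],
])

```text
time: 17.92
tool_pos: [0.4179, 0.3337, 0.0085]
tcp_rot: [-2.221, -2.222, -0.0]
wrist_force: [-2.1, -0.7, 4.3]
width: 0.442
```

Emit:
play_rows([
  [0,0,-0.02,0,25],
  [0,0,-0.03,0,25],
  [0,0,-0.04,0,25],
  [-0.013,0.035,0,0,25],
  [-0.018,0.046,0,0,25],
])

```text
time: 18.55
tool_pos: [0.4994, 0.3029, 0.0988]
tcp_rot: [2.218, 2.224, 0.002]
wrist_force: [-0.0, 0.8, -0.9]
width: 0.442
```

Emit:
play_rows([
  [-0.018,0.046,0,0,25],
  [-0.018,0.046,0,0,25],
  [-0.017,0.042,0,0,25],
  [0,0,0,0,25],
  [0,0,0,0,25],
])

```text
time: 19.18
tool_pos: [0.6319, 0.2494, 0.0971]
tcp_rot: [-2.221, -2.221, 0.003]
wrist_force: [0.1, -0.1, -0.6]
width: 0.445
```

Emit:
play_rows([
  [0,0,0.03,0,25],
  [0,0,0.03,0,25],
  [0,0,0.01,0,25],
  [0,0,0,0,25],
  [0,0,0,0,25],
])

```text
time: 19.8
tool_pos: [0.6337, 0.2504, 0.0298]
tcp_rot: [2.22, 2.222, 0.003]
wrist_force: [0.5, 0.0, -0.9]
width: 0.442
```

Emit:
play_rows([
  [0,0,0.009,0,25],
  [0,0,0.005,0,25],
  [0,0,0.003,0,25],
  [0,0,0,0,25],
  [0,0,0,0,25],
])

```text
time: 20.42
tool_pos: [0.6328, 0.2497, 0.0116]
tcp_rot: [-2.221, -2.222, 0.0]
wrist_force: [-2.6, -0.9, 4.1]
width: 0.441
```

Emit:
play_rows([
  [0,0,0,0,50],
  [0,0,0,0,62],
  [0,0,0,0,62],
  [0,0,-0.035,0,62],
  [0,0,-0.04,0,62],
])

```text
time: 21.05
tool_pos: [0.6318, 0.2493, 0.0855]
tcp_rot: [-2.22, -2.221, 0.004]
wrist_force: [0.6, 0.6, 0.2]
width: 0.726
```

Emit:
play_rows([
  [0,0,-0.05,0,85],
  [-0.053,-0.03,0,0,85],
  [-0.053,-0.03,0,0,85],
  [-0.053,-0.03,0,0,85],
  [-0.053,-0.03,0,0,85],
])

```text
time: 21.68
tool_pos: [0.512, 0.0362, 0.1364]
tcp_rot: [2.22, 2.222, 0.001]
wrist_force: [0.7, -0.2, 0.8]
width: 0.992
```

Emit:
play_rows([
  [-0.053,-0.03,0,0,85],
  [-0.053,-0.03,0,0,85],
  [-0.052,-0.03,0,0,85],
  [0,0,0.04,0,85],
  [0,0,0.03,0,85],
])

```text
time: 22.3
tool_pos: [0.4226, -0.1216, 0.0657]
tcp_rot: [2.223, 2.218, 0.001]
wrist_force: [0.2, -0.2, 0.7]
width: 0.995
```

Emit:
play_rows([
  [0,0,0,0,85],
  [0,0,0,0,85],
])

```text
time: 22.55
tool_pos: [0.4239, -0.1205, 0.0672]
tcp_rot: [2.22, 2.222, 0.001]
wrist_force: [-0.3, -0.3, 0.1]
width: 0.997
```

Emit:
play_rows([
  [0,-0.001,0.03,0,85],
  [0,0,0.02,0,85],
  [0,0,0,0,85],
  [0,0,0,0,85],
])

```text
time: 23.05
tool_pos: [0.4237, -0.1207, 0.0179]
tcp_rot: [2.219, 2.221, 0.002]
wrist_force: [0.2, 0.2, 1.0]
width: 0.995
```

Emit:
play_rows([
  [0,-0.001,0.01,0,85],
  [0,0,0,0,85],
  [0,0,0,0,18],
  [0,0,0,0,18],
  [0,0,0,0,18],
])

```text
time: 23.68
tool_pos: [0.4212, -0.1205, 0.0064]
tcp_rot: [2.221, 2.222, 0.0]
wrist_force: [0.6, 0.7, 0.5]
width: 0.375
```

Emit:
play_rows([
  [0,0,0,0,18],
  [0,0,0,0,18],
  [0,0,0,0,18],
  [0,0,0,0,18],
  [0,0,0,0,18],
])

```text
time: 24.3
tool_pos: [0.4212, -0.1205, 0.0065]
tcp_rot: [2.221, 2.222, 0.0]
wrist_force: [-1.1, 0.5, 5.2]
width: 0.353
```

Emit:
play_rows([
  [0,0,-0.03,0,18],
  [0,0,-0.04,0,18],
  [0,0,-0.04,0,18],
  [0.035,0.025,0,0,18],
  [0.042,0.03,0,0,18],
])

```text
time: 24.92
tool_pos: [0.4768, -0.0432, 0.1168]
tcp_rot: [2.222, 2.218, 0.002]
wrist_force: [0.3, -1.0, -0.0]
width: 0.352
```

Emit:
play_rows([
  [0.044,0.032,0,0,18],
  [0.044,0.032,0,0,18],
  [0.044,0.032,0,0,18],
  [0.044,0.032,0,0,18],
  [0.041,0.03,0,0,18],
])

```text
time: 25.55
tool_pos: [0.6344, 0.1753, 0.1152]
tcp_rot: [-2.22, -2.222, 0.001]
wrist_force: [0.4, -1.5, -0.5]
width: 0.349
```

Emit:
play_rows([
  [0,0,0,0,18],
  [0,0,0.04,0,18],
  [0,0,0.04,0,18],
  [0,0,0,0,18],
  [0,0,0,0,18],
])

```text
time: 26.18
tool_pos: [0.6342, 0.1733, 0.0371]
tcp_rot: [2.221, 2.221, 0.001]
wrist_force: [-0.1, 0.0, -0.3]
width: 0.349
```

Target z ≈ 0.0095.

Emit:
play_rows([
  [0,0,0.015,0,18],
  [0,0,0.007,0,18],
  [0,0,0.003,0,18],
  [0,0,0,0,18],
  [0,0,0,0,18],
])

```text
time: 26.8
tool_pos: [0.6342, 0.1738, 0.0116]
tcp_rot: [2.221, 2.222, 0.001]
wrist_force: [-0.2, -1.4, -0.3]
width: 0.347
```

Emit:
play_rows([
  [0,0,0.002,0,18],
  [0,0,0,0,18],
  [0,0,0,0,18],
])

```text
time: 27.18
tool_pos: [0.6344, 0.1738, 0.0097]
tcp_rot: [2.22, 2.222, 0.001]
wrist_force: [1.0, 0.2, 1.9]
width: 0.347
```

Emit:
play_rows([
  [0,0,0,0,42],
  [0,0,0,0,55],
  [0,0,0,0,55],
  [0,0,-0.035,0,55],
  [0,0,-0.04,0,55],
])

```text
time: 27.8
tool_pos: [0.6327, 0.1734, 0.0837]
tcp_rot: [-2.22, -2.221, 0.004]
wrist_force: [0.3, -0.3, -0.2]
width: 0.647
```

Emit:
play_rows([
  [0,0,-0.05,0,85],
  [-0.015,-0.051,0,0,85],
  [-0.015,-0.051,0,0,85],
  [-0.015,-0.051,0,0,85],
  [-0.016,-0.051,0,0,85],
])

```text
time: 28.42
tool_pos: [0.4282, 0.1122, 0.1342]
tcp_rot: [2.221, 2.222, 0.0]
wrist_force: [0.1, 0.3, 0.5]
width: 0.996
```

Emit:
play_rows([
  [0,0,0.03,0,85],
  [0,0,0,0,85],
  [0,0,0,0,85],
])

```text
time: 28.8
tool_pos: [0.4308, 0.1128, 0.105]
tcp_rot: [2.221, 2.222, 0.001]
wrist_force: [-0.2, 0.2, 0.3]
width: 0.996
```

```bash
python3 - <<'E'
from workcell import *
import cv2,numpy as np
b=read_camera("scene")[130:330,240:480,::-1]
cv2.imwrite("pics/g4.png",cv2.resize(b,None,fx=2.8,fy=2.8,interpolation=2)); s=read_state(); print(s["tool_pos"])
E
```

```text
[0.43126575 0.11289752 0.10524305]
```

View pics/g4.png

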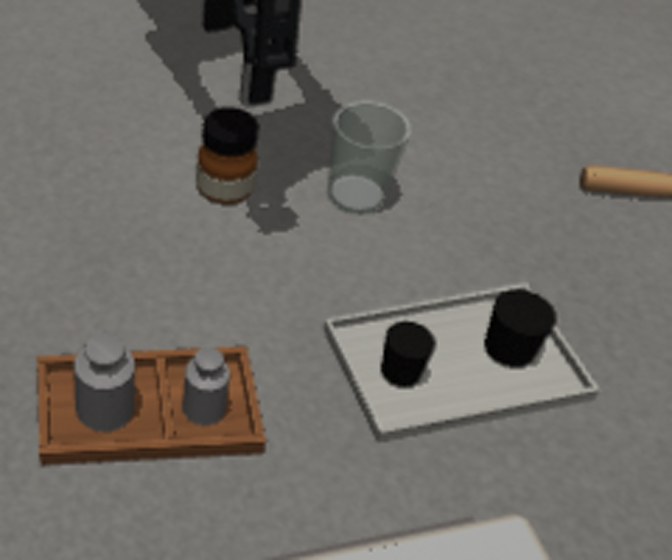

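Emit:
play_rows([
  [0,0,0.03,0,85],
  [0,0,0.04,0,85],
  [0,0,0.01,0,85],
  [0,0,0,0,85],
  [0,0,0,0,85],
])

```text
time: 29.48
tool_pos: [0.4317, 0.113, 0.0258]
tcp_rot: [2.22, 2.221, 0.004]
wrist_force: [-0.3, 0.2, 1.0]
width: 0.995
```

Emit:
play_rows([
  [0,-0.001,0.013,0,85],
  [0,0,0,0,85],
  [0,0,0,0,35],
  [0,0,0,0,35],
  [0,0,0,0,35],
])

```text
time: 30.1
tool_pos: [0.4296, 0.1127, 0.0118]
tcp_rot: [2.22, 2.222, 0.002]
wrist_force: [-0.7, 0.4, 1.9]
width: 0.524
```

Emit:
play_rows([
  [0,0,0,0,35],
  [0,0,0,0,35],
  [0,0,0,0,35],
  [0,0,0,0,35],
])

```text
time: 30.6
tool_pos: [0.4296, 0.1127, 0.0118]
tcp_rot: [2.22, 2.222, 0.002]
wrist_force: [-0.0, -0.4, 5.1]
width: 0.521
```

Emit:
play_rows([
  [0,0,-0.03,0,35],
  [0,0,-0.04,0,35],
  [0,0,-0.045,0,35],
  [-0.03,0.018,0,0,35],
  [-0.045,0.027,0,0,35],
])

```text
time: 31.22
tool_pos: [0.4738, 0.0377, 0.1265]
tcp_rot: [-2.218, -2.225, -0.001]
wrist_force: [-0.6, 0.0, -0.8]
width: 0.522
```

Emit:
play_rows([
  [-0.05,0.03,0,0,35],
  [-0.05,0.03,0,0,35],
  [-0.05,0.03,0,0,35],
  [-0.05,0.03,0,0,35],
  [-0.041,0.027,0,0,35],
])

```text
time: 31.85
tool_pos: [0.621, -0.2052, 0.1248]
tcp_rot: [-2.221, -2.219, 0.001]
wrist_force: [-0.1, 0.4, -1.9]
width: 0.524
```

Emit:
play_rows([
  [0,0,0,0,35],
  [0,0,0.04,0,35],
  [0,0,0.04,0,35],
  [0,0,0,0,35],
  [0,0,0,0,35],
])

```text
time: 32.48
tool_pos: [0.6212, -0.2028, 0.0469]
tcp_rot: [-2.22, -2.223, -0.0]
wrist_force: [-0.1, -0.1, -1.9]
width: 0.523
```

Target z ≈ 0.0168.

Emit:
play_rows([
  [0,0.001,0.01,0,35],
  [0,0,0.008,0,35],
  [0,0,0.004,0,35],
  [0,0,0.003,0,35],
  [0,0,0,0,35],
])

```text
time: 33.1
tool_pos: [0.6219, -0.2033, 0.0209]
tcp_rot: [-2.221, -2.222, 0.0]
wrist_force: [-0.2, -0.6, -1.5]
width: 0.524
```

Emit:
play_rows([
  [0,0,0.001,0,35],
  [0,0,0.001,0,35],
  [0,0,0,0,35],
  [0,0,0,0,35],
])

```text
time: 33.6
tool_pos: [0.6222, -0.2033, 0.0194]
tcp_rot: [2.221, 2.222, 0.0]
wrist_force: [0.1, -0.3, -1.8]
width: 0.523
```

Emit:
play_rows([
  [0,0,0.001,0,35],
  [0,0,0.001,0,35],
  [0,0,0.0005,0,35],
  [0,0,0,0,35],
  [0,0,0,0,35],
])

```text
time: 34.22
tool_pos: [0.622, -0.2033, 0.0169]
tcp_rot: [-2.221, -2.222, 0.0]
wrist_force: [-0.6, 0.9, 0.2]
width: 0.523
```

Emit:
play_rows([
  [0,0,0,0,52],
  [0,0,0,0,60],
  [0,0,0,0,66],
  [0,0,0,0,66],
  [0,0,-0.03,0,66],
])

```text
time: 34.85
tool_pos: [0.6194, -0.2023, 0.0439]
tcp_rot: [-2.217, -2.218, 0.004]
wrist_force: [-0.1, 0.5, -0.2]
width: 0.776
```

Emit:
play_rows([
  [0,0,-0.05,0,66],
  [0,0,-0.05,0,66],
  [-0.05,-0.03,-0.02,0,66],
  [-0.05,-0.03,-0.02,0,66],
  [-0.05,-0.03,-0.02,0,66],
])

```text
time: 35.48
tool_pos: [0.5314, -0.3545, 0.2077]
tcp_rot: [2.219, 2.222, 0.0]
wrist_force: [0.5, -1.3, 0.1]
width: 0.771
```

Emit:
play_rows([
  [-0.05,-0.03,0,0,66],
  [-0.05,-0.03,0,0,66],
  [-0.05,-0.03,0,0,66],
  [-0.05,-0.03,0,0,66],
  [0,0,0,0,66],
])

```text
time: 36.1
tool_pos: [0.4094, -0.557, 0.2065]
tcp_rot: [2.226, 2.216, -0.002]
wrist_force: [-0.2, 0.5, -0.1]
width: 0.774
```

```bash
python3 - <<'E'
from workcell import *
import cv2,numpy as np
from h import *
S=read_camera("scene")[:,:,::-1];T=read_camera("top")[:,:,::-1]
a=cv2.resize(S[150:320,90:460],(740,340),interpolation=2); b=cv2.resize(T[130:260,125:425],(740,250*74//74),interpolation=2)
cv2.imwrite("pics/g5.png",np.vstack([a,b])); s=read_state(); print(s["tool_pos"],s["wrist_force"])
for n,im,rs in(("top",T,((345,375,200,235),(175,205,205,240))),("scene",S,((152,185,212,252),(352,388,165,210)))):
    o=cv2.imread(f"pics/{n}0.png")
    for x0,x1,y0,y1 in rs: print(n,cv2.absdiff(im[y0:y1,x0:x1],o[y0:y1,x0:x1]).mean().round(1))
E
```

```text
[ 0.4117021  -0.55370014  0.20643622] [-0.41786797  0.40771264  0.39699499]
top 2.8
top 2.7
scene 1.9
scene 1.8
```

View pics/g5.png

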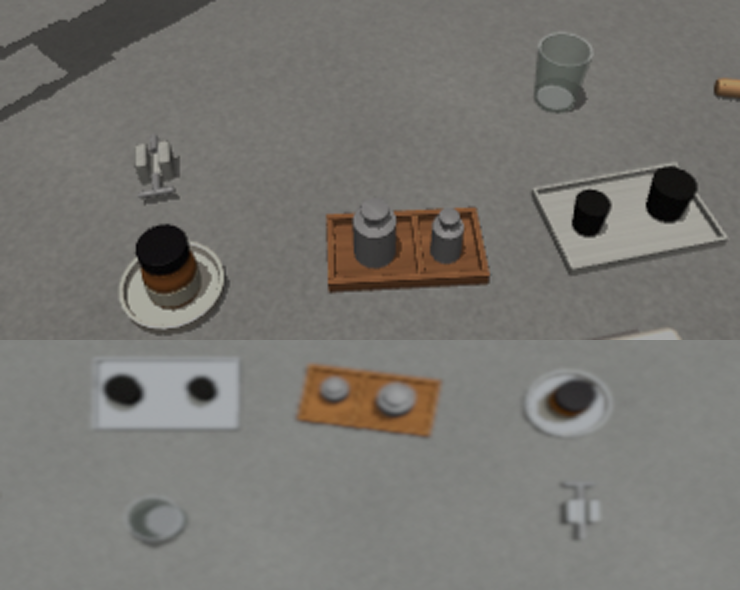

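```bash
python3 -c "
from workcell import *
print(finish_job(), read_state()['time'])"
```

```text
the job is handed in; nothing more can be done
the job is handed in; nothing more can be done
```

All five objects are in their places and the job is handed in, at about 36 s of the 125 s allowed. I moved the large weight, the small weight, the large stopper, the small stopper and then the jar. Each was lowered until the wrist force showed contact before I released it.

**Last pictures, both cameras:**
- Everything stands upright: the large weight in the larger bay, the small weight in the smaller bay, both stoppers apart in the pan, and the jar in the middle of the dish.
- The beaker and clamp areas look the same as at the start, with a mean pixel difference of 1.8 to 2.8, which I took as noise.
- The gripper was well clear and touching nothing.

**Disagreements along the way:**
- **Heights:** those measured from the two views were up to 5.5 mm off the heights given. The large weight's knob came out at 58.5 mm against 64 mm.
- **Arm position:** it was off by up to about 8 mm at times during moves. I corrected this from the measured pose before each grasp and placement.

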